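# Sweep worn bearings through the gate into the scrap slot

### The job

Push the three worn ball bearings on the green sorting deck through the narrow yellow gate, one at a time, so that each drops into the scrap slot behind it before the next follows. Slide them gently with the fingertips, without pinching or lifting them, and leave the brass bushing, the blue elbow fitting and the steel socket standing where they are.

Things in the scene. Friction and masses are not known exactly. Their poses are not given: they have to be found in the camera images.
- gate (a point): middle of the gate at deck height (85 mm above the bench), on the slot's near edge. x axis: level, the way parts go through the gate into the slot; y along the gate wall; z up. The gate is a 46 mm wide gap (y +-23 mm) in a yellow wall 14 mm high above the deck and 6 mm thick, filling x -6 to 0 mm. Part of the fixed sorting box
- deck (a point): middle of the flat green sorting deck's surface, 96 mm before the gate point, axes as the gate's. The deck is free over x +-90 mm, y +-139 mm; the gate wall closes it at +x, a 14 mm high wooden rim, 6 mm thick, on its other three sides
- slot (a point): middle of the scrap slot's open mouth at deck height, 30 mm beyond the gate point, axes as the gate's. A pocket 60 mm (x) by 70 mm (y) in plan, 79 mm deep; its near edge is flush with the gate wall's far face, its far wall, yellow, stands 14 mm above the deck. White ledges at deck height on either side
- bearing1: one of three alike worn ball bearings lying flat on the green deck: steel, 35 mm across, 11 mm thick, brown seal, dark 15 mm bore, about 45 g. Origin: centre of its underside (5.5 mm below its middle), z along the bore. Slides when pushed at the rim; tips into the slot once its middle passes the slot edge
- bearing2: one of three alike worn ball bearings lying flat on the green deck: steel, 35 mm across, 11 mm thick, brown seal, dark 15 mm bore, about 45 g. Origin: centre of its underside (5.5 mm below its middle), z along the bore. Slides when pushed at the rim; tips into the slot once its middle passes the slot edge
- bearing3: one of three alike worn ball bearings lying flat on the green deck: steel, 35 mm across, 11 mm thick, brown seal, dark 15 mm bore, about 45 g. Origin: centre of its underside (5.5 mm below its middle), z along the bore. Slides when pushed at the rim; tips into the slot once its middle passes the slot edge
- bush: flanged brass bushing standing upright on the deck among the bearings: flange 34 mm across and 5 mm thick, body 26 mm across, 26 mm tall, 90 g. It stays where it is. Origin: centre of its underside
- elbow: blue elbow fitting with an aluminium end, 42 mm by 34 mm, 18 mm tall, on the ledge left of the slot (+y side of the gate). Stays. Origin: on its underside, middle of the long leg
- socket: steel wrench socket standing upright on the ledge right of the slot (-y side of the gate), 26 mm across, 30 mm tall. Stays. Origin: centre of its underside
Things that resemble listed ones, but are neither listed nor needed, are in the scene too. Leave any purple or turquoise look-alike of the bearing1 alone. What is shaped like the bearing2 but orange is not meant.

How it is judged:
By the outcome, as a careful person would: the job done as asked, in the order asked, and still so for the second after the job is handed in, with the robot touching nothing.
It also fails if it takes over 61 s, if anything falls off the work surface, if the arm or the gripper's body presses on something with over 40 N, if the wrist force passes 120 N, or if a joint passes its speed limit or range.

### The arm

A 7-joint arm with a two-finger parallel gripper is mounted at the origin on the work surface. World frame = base frame: x ahead of the robot, y to its left, z up, the work surface at z = 0. Lengths are in m, angles in rad, forces in N, time in s.
With the tool pointing down it reaches from about 0.4 to 0.85 m from the base axis. Payload 10.4 kg.
Tool frame: the origin (TCP) lies midway between the tips of the shut fingers; the grasp point (between the pads) lies 19 mm behind it; z points along the fingers, y is the line along which they close (so a half turn about z gives the same grasp; the last joint's range is limited). The gripper opens to 87 mm and grips with 3 to 60 N. Pads are 19 mm wide; open, the fingers measure 117 mm over their backs; the gripper's body (75 mm by 190 mm) begins 51 mm behind the grasp point.
Start: joints at [1.089, 0.332, -0.065, 1.46, 0.022, 1.35, -0.088], TCP at [0.277, -0.56, 0.223] pointing down, gripper open.
Joint ranges: [-2.6, 2.6], [-0.5, 2.12], [-1.47, 1.34], [0.16, 2.42], [-1.27, 4.41], [0.06, 2.06], [-2.6, 2.6]. Speed limits (rad/s): [2.22, 2.22, 2.79, 2.79, 3.14, 3.14, 3.14].

### API

Orientations are given as a unit quaternion [x, y, z, w].
In Python, from bench import sensors, eyes, order gives the robot as it stands.
- The arm moves only by the tool arm_command, never from a script. Its argument "steps" is a list of rows, each an object with "rot": the turn, a rotation vector about the world's x, y, z in degrees, a list of three; "slide": the shift along the world's x, y, z in m, a list of three; "grip": the opening, from 0 (shut) to 1 (fully open). A call has exactly 8 rows; each row shifts and turns the commanded pose from where the row before left it; what a row does not reach is not made up. A row lasts 1/8 s, in which the tool goes at most 62.5 mm and 10.7 degrees, less where a joint would pass 70% of its speed; a pose out of reach is approached as far as the arm can. A call with a gripper value outside its range is refused whole. The fingers move at their own pace and stop on an object; "newtons" is the grip in N (left out, the last holds). Time passes only in rows, so rows that do not move let the fingers close, or fill a call up. It gives the time, the measured TCP pose, the force, the opening and the grip force at its end, in the units of the state.
- sensors.read_state(): the state, without advancing time (a new reading comes with each control period).
- eyes.camera(name): name is "scene" or "side" or "wrist"; returns a dict with "pixels" (384x512x3 uint8, red, green, blue), "intrinsics" (3x3 intrinsics, pixels), "k1" (the pictures are not rectified: a ray, as slopes to the right and down, at radius r is drawn at 1 + k1 r^2 times it, then the intrinsics apply), "pose" (4x4, takes a point from camera to world coordinates). Camera axes: x right, y down, z forward; pixel columns grow to the right and rows downward; lengths in m; the calibration is good to about 2 mm. A picture is of the moment at which its call begins. There is no depth.
- order.close_job(): hands the job in; it is judged then, once.
Trained networks look in a picture, given as the dict that the camera call returned (one of the last four; its "shot" number tells which), for a name from the list of things; names that differ only in an ending like _2 or _b are one class to them, and where a whole thing is asked for, a point or a joint stands for the part that bears it (a point fixed in the world has none). Each returns a list of dicts, best first, with "conf" (0 to 1); they miss things now and then, are a little off and sometimes report something else, mostly with a low value. They report only what shows in the picture. A call takes as long as a camera call. They do not tell look-alikes from the thing itself.
- eyes.look_for(name, picture): "bbox" ([left, top, right, bottom] in pixels, round what is visible of it).
The state is a dict: "time": time; "joint_positions": joint angles; "joint_vel": joint speeds; "joint_torque": joint torques, N m; "ee_pos": TCP position; "eef_rot": TCP orientation; "ft_force": force on the tool from outside, world axes, zero at the start; "torque": the same for the moment, N m; "width": finger opening in m; "grip_force": force on a finger pad.
Only numpy, scipy, OpenCV 4.12 (cv2) and the standard library are available. Lean on these libraries where they do the work, as an engineer would, in place of code of your own. Each camera call takes 0.05 s, during which the arm holds its last target. There are 200 camera calls.

## Working session

There is one attempt and no reset: what is moved stays moved. The work goes in short steps, Python scripts to look and compute and a tool call to move; the robot and the scene stay as the last step left them, time stands still between calls to the robot, and variables do not carry over. Pictures are saved under pics/ and viewed, at most 10 in all, crops included, and the job is handed in when it is done.

Besides the shell and the picture viewer there is one more tool, called after "Call:" as name([rows], argument=value, ...), one row to a line, values as JSON. arm_command: Moves the arm, as the interface text tells. Its arguments: {"type":"object","properties":{"steps":{"type":"array","items":{"type":"object","properties":{"rot":{"type":"array","items":{"type":"number"}},"slide":{"type":"array","items":{"type":"number"}},"grip":{"type":"number"}}}},"newtons":{"type":"number"}},"required":["steps"]}

```bash
mkdir -p pics
cat > h.py <<'E'
import numpy as np, cv2
from bench import sensors, eyes, order
def ray(p,uv):
    K=np.array(p["intrinsics"]);k=p["k1"];T=np.array(p["pose"])
    d=np.array([(uv[0]-K[0,2])/K[0,0],(uv[1]-K[1,2])/K[1,1]]);s=d.copy()
    for _ in range(20): s=d/(1+k*(s@s))
    return T[:3,3],T[:3,:3]@np.array([s[0],s[1],1])
def onz(p,uv,z):
    o,d=ray(p,np.array(uv,float)); return o+d*(z-o[2])/d[2]
def proj(p,P):
    K=np.array(p["intrinsics"]);T=np.array(p["pose"]);c=T[:3,:3].T@(np.array(P)-T[:3,3])
    s=c[:2]/c[2];s=s*(1+p["k1"]*(s@s));return np.array([K[0,0]*s[0]+K[0,2],K[1,1]*s[1]+K[1,2]])
def save(p,n): cv2.imwrite("pics/"+n,np.array(p["pixels"])[:,:,::-1])
E
python3 - <<'E'
from h import *
ims=[]
for c in ["scene","side"]:
    p=eyes.camera(c); ims.append(np.array(p["pixels"])[:,:,::-1]); print(c,np.round(p["pose"],3).tolist())
    for n in ["bearing1","bush","elbow","socket","gate"]:
        print(n,[(np.round(b["bbox"]).tolist(),round(b["conf"],2)) for b in eyes.look_for(n,p)])
    save(p,c+"0.png")
    s=sensors.read_state();print(s["time"],s["ee_pos"],s["eef_rot"],s["width"])
E
```

```text
scene [[0.617, 0.683, -0.39, 0.965], [0.786, -0.527, 0.322, -0.361], [0.015, -0.506, -0.863, 0.987], [0.0, 0.0, 0.0, 1.0]]
bearing1 [([118.0, 206.0, 134.0, 221.0], 0.72), ([144.0, 247.0, 158.0, 268.0], 0.67), ([199.0, 203.0, 222.0, 219.0], 0.66), ([253.0, 166.0, 266.0, 181.0], 0.66), ([329.0, 165.0, 346.0, 182.0], 0.65), ([285.0, 179.0, 303.0, 193.0], 0.57)]
bush [([225.0, 172.0, 239.0, 190.0], 0.52)]
elbow [([303.0, 224.0, 326.0, 247.0], 0.52)]
socket [([211.0, 247.0, 226.0, 265.0], 0.65)]
gate []
0.3 [ 0.27671913 -0.56027527  0.22229701] [ 9.73808418e-01  2.27370005e-01 -7.38699564e-05 -1.98398236e-04] 0.08667789226547415
side [[-0.85, -0.34, 0.403, 0.223], [-0.526, 0.574, -0.627, 0.446], [-0.018, -0.745, -0.667, 0.584], [0.0, 0.0, 0.0, 1.0]]
bearing1 [([166.0, 258.0, 183.0, 279.0], 0.72), ([275.0, 154.0, 292.0, 164.0], 0.51), ([245.0, 189.0, 261.0, 202.0], 0.49), ([208.0, 190.0, 221.0, 201.0], 0.47), ([354.0, 171.0, 363.0, 178.0], 0.43)]
bush [([272.0, 168.0, 285.0, 187.0], 0.67)]
elbow []
socket [([247.0, 124.0, 263.0, 141.0], 0.57)]
gate [([158.0, 121.0, 341.0, 269.0], 0.65)]
0.6 [ 0.27682971 -0.56035998  0.22255655] [9.73803075e-01 2.27392985e-01 8.34690967e-06 2.14452871e-05] 0.08719408638709177
```

View pics/scene0.png

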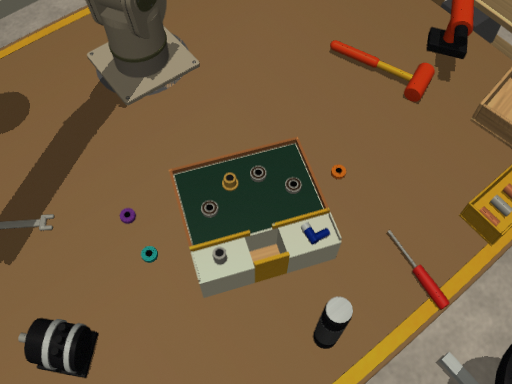

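View pics/side0.png

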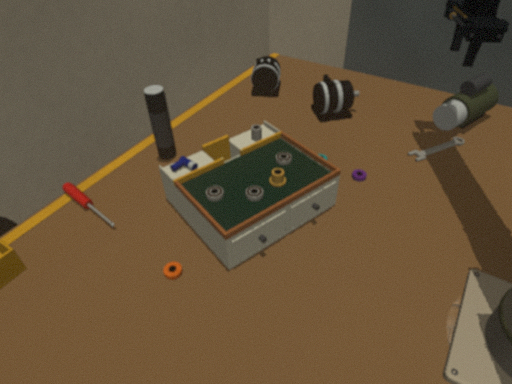

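Scene picture: the three steel bearings lie on the green deck at (210,208), (258,173) and (293,185). The bush is at (230,181), the socket at (220,255) and the elbow at (316,233). Look-alikes are purple (127,215), turquoise (149,254) and orange (339,171), all on the bench off the deck. The close rectified crop below checks that choice.

```bash
cat > rect.py <<'E'
from h import *
def rectify(p,z,c,half=0.2,n=400):
    g=np.linspace(-half,half,n)
    # image up = +x world, image left = +y world
    m=np.zeros((n,n,2),np.float32)
    for i in range(n):
        for j in range(n): m[i,j]=proj(p,[c[0]-g[i],c[1]-g[j],z])
    return cv2.remap(np.array(p["pixels"])[:,:,::-1].copy(),m,None,cv2.INTER_CUBIC)
E
python3 - <<'E'
from rect import *
S=eyes.camera("scene");D=eyes.camera("side")
for n,uv,p in [("b",(210,208),S),("b",(258,173),S),("b",(293,185),S),("bu",(230,187),S)]: print(n,onz(p,uv,0.096 if n=="b" else .087).round(4))
for uv in [(253,195.5),(214.5,195.5),(283.5,159)]: print("side",onz(D,uv,0.093).round(4))
c=onz(S,(255,205),0.085)[:2]; c=np.round(c,2);print(c)
np.savez("c.npz",c=c)
a=rectify(S,.099,c);b=rectify(D,.099,c)
cv2.imwrite("pics/r0.png",np.hstack([a,b]))
import pickle;pickle.dump((S,D),open("sd.pkl","wb"))
E
```

```text
b [ 0.5345 -0.1392  0.096 ]
b [ 0.5279 -0.011   0.096 ]
b [0.5955 0.0286 0.096 ]
bu [ 0.515  -0.0751  0.087 ]
side [0.5215 0.0013 0.093 ]
side [0.5862 0.0397 0.093 ]
side [ 0.5273 -0.132   0.093 ]
[ 0.58 -0.06]
```

View pics/r0.png

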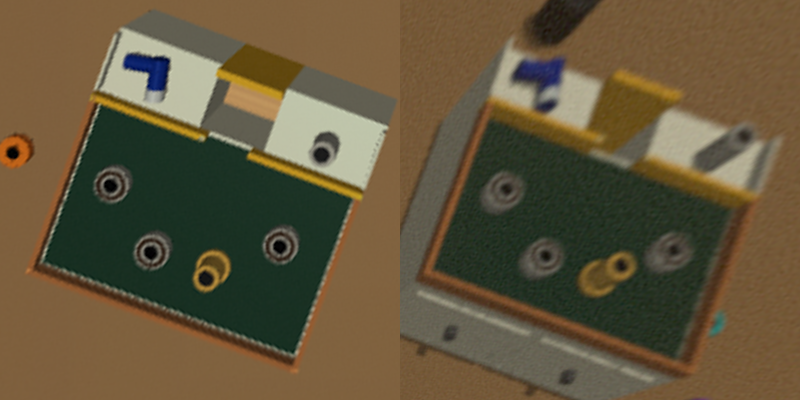

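The rectified crop shows three steel bearings with brown seals on the deck. At 1 mm per pixel in the left half they sit at (112,185), (151,251) and (281,245), with the bush at (211,270). The gate gap is at about (228,146) and the box yaw is about -20°. I'll move above the deck and check with the wrist camera.

Call:
arm_command([
  {"slide":[0.025,0.05,0.003],"rot":[0,0,-5.8],"grip":0.16},
  {"slide":[0.025,0.05,0.003],"rot":[0,0,-5.8],"grip":0.16},
  {"slide":[0.025,0.05,0.003],"rot":[0,0,-5.8],"grip":0.16},
  {"slide":[0.025,0.05,0.003],"rot":[0,0,-5.8],"grip":0.16},
  {"slide":[0.025,0.05,0.003],"rot":[0,0,-5.8],"grip":0.16},
  {"slide":[0.025,0.05,0.003],"rot":[0,0,-5.8],"grip":0.16},
  {"slide":[0.025,0.05,0.003],"rot":[0,0,-5.8],"grip":0.16},
  {"slide":[0.025,0.05,0.003],"rot":[0,0,-5.7],"grip":0.16},
])

```text
time: 1.7
ee_pos: [0.4774, -0.1587, 0.247]
eef_rot: [0.984, -0.175, 0.0, 0.0]
ft_force: [0.7, -0.6, 1.4]
width: 0.0171
grip_force: 0.0
```

Call:
arm_command([
  {"slide":[0.018,0.026,0],"grip":0.16},
  {"slide":[0.018,0.026,0],"grip":0.16},
  {"slide":[0.018,0.026,0],"grip":0.16},
  {"slide":[0.018,0.026,0],"grip":0.16},
  {"grip":0.16},
  {"grip":0.16},
  {"grip":0.16},
  {"grip":0.16},
])

```text
schema error: expected keys rot, slide, grip
```

Run:
```python
from rect import *
W=eyes.camera("wrist");save(W,"w0.png")
s=sensors.read_state();print(s["time"],s["ee_pos"],s["eef_rot"],s["width"]);print(np.round(W["pose"],3).tolist())
bb=eyes.look_for("bearing1",W)
for b in bb: 
    v=b["bbox"];print(np.round(v).tolist(),round(b["conf"],2),onz(W,((v[0]+v[2])/2,(v[1]+v[3])/2),.093).round(4))
cv2.imwrite("pics/r1.png",np.hstack([np.array(W["pixels"])[:,:,::-1][:, :],cv2.resize(rectify(W,.099,np.load("c.npz")["c"]),(384,384))])[:, :896][:, ::1] if 0 else cv2.hconcat([cv2.resize(np.array(W["pixels"])[:,:,::-1],(400,300)),rectify(W,.099,np.load("c.npz")["c"])[:300]]))
```

```text
1.75 [ 0.48058094 -0.15063495  0.24751025] [ 0.98464422 -0.17456408  0.00109424 -0.00139531] 0.016204605413037875
[[-0.345, -0.904, -0.253, 0.547], [-0.939, 0.332, 0.094, -0.184], [-0.001, 0.269, -0.963, 0.41], [0.0, 0.0, 0.0, 1.0]]
[321.0, 99.0, 343.0, 123.0] 0.79 [ 0.5132 -0.2622  0.093 ]
[106.0, 162.0, 137.0, 190.0] 0.75 [ 0.5272 -0.0115  0.093 ]
[49.0, 119.0, 82.0, 155.0] 0.61 [0.5919 0.0304 0.093 ]
[335.0, 174.0, 358.0, 198.0] 0.56 [ 0.4253 -0.254   0.093 ]
[9.0, 152.0, 29.0, 177.0] 0.52 [0.5843 0.1023 0.093 ]
```

View pics/r1.png

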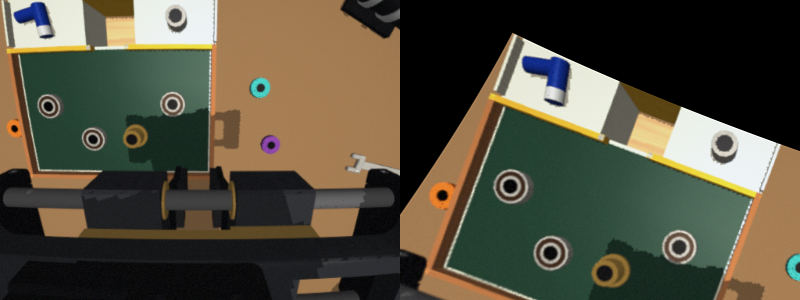

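The wrist view agrees with the scene camera. In the right half the bearings are at (512,186), (551,253) and (679,247), and the gate gap at (628,147). The purple, turquoise and orange look-alikes are off the deck. First target is the bearing at (679,247), world (0.534,-0.138).

Call:
arm_command([
  {"slide":[0.0085,-0.0005,0],"rot":[0,0,8.4],"grip":0.16},
  {"slide":[0.0085,-0.0005,0],"rot":[0,0,8.4],"grip":0.16},
  {"slide":[0.0085,-0.0005,0],"rot":[0,0,8.4],"grip":0.16},
  {"slide":[0.009,-0.0005,0],"rot":[0,0,8.4],"grip":0.16},
  {"slide":[0,0,0],"rot":[0,0,8.4],"grip":0.16},
  {"slide":[0,0,0],"rot":[0,0,8.4],"grip":0.16},
  {"slide":[0,0,0],"rot":[0,0,8.4],"grip":0.16},
  {"slide":[0,0,0],"rot":[0,0,8.4],"grip":0.16},
])

```text
time: 2.8
ee_pos: [0.5111, -0.1629, 0.2466]
eef_rot: [0.915, 0.403, -0.0, 0.0]
ft_force: [-0.9, -0.5, -0.5]
width: 0.014
grip_force: 0.0
```

Call:
arm_command([
  {"slide":[0,0,-0.03],"rot":[0,0,0],"grip":0.16},
  {"slide":[0,0,-0.03],"rot":[0,0,0],"grip":0.16},
  {"slide":[0,0,-0.03],"rot":[0,0,0],"grip":0.16},
  {"slide":[0,0,-0.025],"rot":[0,0,0],"grip":0.16},
  {"slide":[0,0,-0.015],"rot":[0,0,0],"grip":0.16},
  {"slide":[0,0,0],"rot":[0,0,0],"grip":0.16},
  {"slide":[0,0,0],"rot":[0,0,0],"grip":0.16},
  {"slide":[0,0,0],"rot":[0,0,0],"grip":0.16},
])

```text
time: 3.8
ee_pos: [0.5119, -0.1625, 0.1176]
eef_rot: [0.916, 0.4, 0.001, 0.001]
ft_force: [0.4, -0.1, -0.3]
width: 0.0141
grip_force: 0.0
```

```bash
cat > look.py <<'E'
import sys
from rect import *
n=sys.argv[1]; cams=sys.argv[2].split(',')
c=np.load("c.npz")["c"]; G=np.array([.636,-.0885]);a=np.radians(-20);X=np.array([np.cos(a),np.sin(a)]);Y=np.array([-X[1],X[0]])
o=[]
for k in cams:
    p=eyes.camera(k);r=rectify(p,.096,c);o.append(r)
    for b in eyes.look_for("bearing1",p):
        v=b["bbox"];w=onz(p,((v[0]+v[2])/2,(v[1]+v[3])/2),.092)[:2];g=np.array([(w-G)@X,(w-G)@Y])
        if abs(g[1])<.145 and -.2<g[0]<.06: print(k,"world",w.round(4),"gate",g.round(4),round(b["conf"],2))
s=sensors.read_state();w=s["ee_pos"][:2];print(round(s["time"],2),"tcp",s["ee_pos"].round(4),"gate",np.round([(w-G)@X,(w-G)@Y],4),"yaw",round(np.degrees(2*np.arctan2(s["eef_rot"][1],s["eef_rot"][0])),1),s["ft_force"].round(1))
cv2.imwrite(f"pics/{n}.png",np.hstack(o))
E
python3 look.py r2 scene,wrist
```

```text
scene world [ 0.5275 -0.012 ] gate [-0.1281  0.0347] 0.65
scene world [ 0.532  -0.1447] gate [-0.0785 -0.0883] 0.64
scene world [0.5948 0.032 ] gate [-0.0799  0.0991] 0.58
wrist world [ 0.5261 -0.0109] gate [-0.1298  0.0353] 0.75
wrist world [ 0.5317 -0.1397] gate [-0.0805 -0.0838] 0.71
4.0 tcp [ 0.5115 -0.1624  0.1169] gate [-0.0917 -0.112 ] yaw 47.2 [ 0.5  0.4 -0.4]
```

View pics/r2.png

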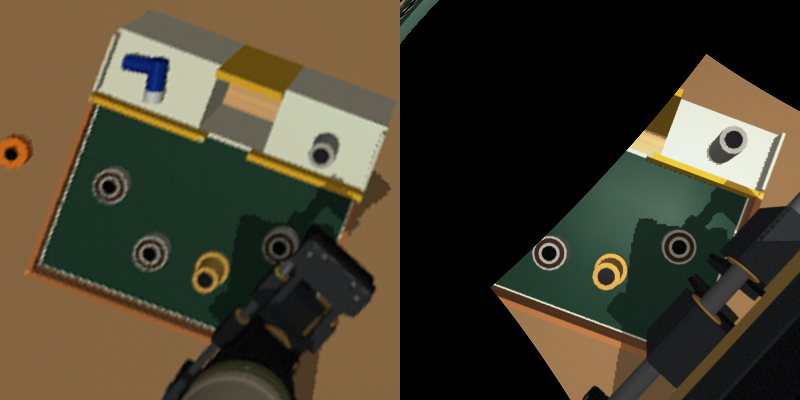

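The fingers stand behind the bearing and in line with it: bearing at (679,247) in the right half, fingers below right of it. I'll go down and push.

Call:
arm_command([
  {"slide":[-0.0015,-0.0015,-0.007],"rot":[0,0,0],"grip":0.16},
  {"slide":[0,0,-0.007],"rot":[0,0,0],"grip":0.16},
  {"slide":[0,0,-0.007],"rot":[0,0,0],"grip":0.16},
  {"slide":[0,0,-0.006],"rot":[0,0,0],"grip":0.16},
  {"slide":[0,0,0],"rot":[0,0,0],"grip":0.16},
  {"slide":[0.003,0.003,0],"rot":[0,0,0],"grip":0.16},
  {"slide":[0.004,0.004,0],"rot":[0,0,0],"grip":0.16},
  {"slide":[0.005,0.0055,0],"rot":[0,0,0],"grip":0.16},
])

```text
time: 5.0
ee_pos: [0.5223, -0.151, 0.0898]
eef_rot: [0.916, 0.4, 0.0, 0.0]
ft_force: [0.3, 0.2, -0.4]
width: 0.0141
grip_force: 0.2
```

Call:
arm_command([
  {"slide":[0.006,0.0065,0],"rot":[0,0,0],"grip":0.16},
  {"slide":[0.0065,0.007,0],"rot":[0,0,0],"grip":0.16},
  {"slide":[0.007,0.0075,0],"rot":[0,0,0],"grip":0.16},
  {"slide":[0.007,0.0075,0],"rot":[0,0,0],"grip":0.16},
  {"slide":[0.007,0.0075,0],"rot":[0,0,0],"grip":0.16},
  {"slide":[0.007,0.0075,0],"rot":[0,0,0],"grip":0.16},
  {"slide":[0.005,0.0055,0],"rot":[0,0,0],"grip":0.16},
  {"slide":[0.0035,0.004,0],"rot":[0,0,0],"grip":0.16},
])

```text
time: 6.0
ee_pos: [0.5711, -0.098, 0.0895]
eef_rot: [0.916, 0.4, 0.0, -0.0]
ft_force: [-0.6, 0.2, 0.2]
width: 0.014
grip_force: 0.2
```

```bash
python3 look.py r3 scene,wrist,side
```

```text
scene world [0.5962 0.0296] gate [-0.0778  0.0973] 0.6
scene world [ 0.5335 -0.0022] gate [-0.1258  0.046 ] 0.56
scene world [ 0.6022 -0.0744] gate [-0.0366  0.0017] 0.55
wrist world [ 0.5266 -0.0101] gate [-0.1296  0.0362] 0.95
wrist world [0.5934 0.03  ] gate [-0.0806  0.0968] 0.75
wrist world [ 0.589  -0.0776] gate [-0.0479 -0.0059] 0.69
side world [ 0.5225 -0.0022] gate [-0.1362  0.0422] 0.71
side world [ 0.5846 -0.0649] gate [-0.0564  0.0046] 0.7
side world [0.5828 0.0384] gate [-0.0934  0.101 ] 0.61
6.3 tcp [ 0.5706 -0.0987  0.0895] gate [-0.0579 -0.032 ] yaw 47.2 [-0.1 -0.1  0.2]
```

Call:
arm_command([
  {"slide":[0.0025,0.0025,0],"rot":[0,0,0],"grip":0.16},
  {"slide":[0.0025,0.0028,0],"rot":[0,0,0],"grip":0.16},
  {"slide":[0,0,0],"rot":[0,0,0],"grip":0.16},
  {"slide":[-0.004,-0.005,0],"rot":[0,0,0],"grip":0.16},
  {"slide":[-0.006,-0.006,0],"rot":[0,0,0],"grip":0.16},
  {"slide":[0,0,0.012],"rot":[0,0,0],"grip":0.16},
  {"slide":[0,0,0.012],"rot":[0,0,0],"grip":0.16},
  {"slide":[0,0,0.011],"rot":[0,0,0],"grip":0.16},
])

```text
time: 7.3
ee_pos: [0.5663, -0.1039, 0.126]
eef_rot: [0.916, 0.4, 0.001, 0.0]
ft_force: [-0.2, -0.0, -0.7]
width: 0.0138
grip_force: 0.0
```

Call:
arm_command([
  {"slide":[-0.001,0.006,0],"rot":[0,0,-8.4],"grip":0.16},
  {"slide":[-0.001,0.006,0],"rot":[0,0,-8.4],"grip":0.16},
  {"slide":[-0.001,0.006,0],"rot":[0,0,-8.4],"grip":0.16},
  {"slide":[-0.001,0.006,0],"rot":[0,0,-8.4],"grip":0.16},
  {"slide":[-0.001,0.006,0],"rot":[0,0,-8.4],"grip":0.16},
  {"slide":[0,0.006,0],"rot":[0,0,-8.4],"grip":0.16},
  {"slide":[0,0.006,0],"rot":[0,0,-8.4],"grip":0.16},
  {"slide":[0,0,0],"rot":[0,0,-8.4],"grip":0.16},
])

```text
time: 8.3
ee_pos: [0.5612, -0.0611, 0.1254]
eef_rot: [0.984, -0.175, 0.0, -0.0]
ft_force: [-0.2, 0.5, -0.0]
width: 0.014
grip_force: 0.0
```

```bash
python3 look.py r4 scene,wrist
```

```text
scene world [0.5977 0.0305] gate [-0.0767  0.0987] 0.68
scene world [ 0.5955 -0.0749] gate [-0.0427 -0.0011] 0.63
wrist world [ 0.594  -0.0727] gate [-0.0449  0.0005] 0.86
wrist world [0.5935 0.0306] gate [-0.0807  0.0974] 0.72
8.5 tcp [ 0.561  -0.0619  0.1251] gate [-0.0795 -0.0006] yaw -19.8 [-0.1 -0.2 -0.5]
```

View pics/r4.png

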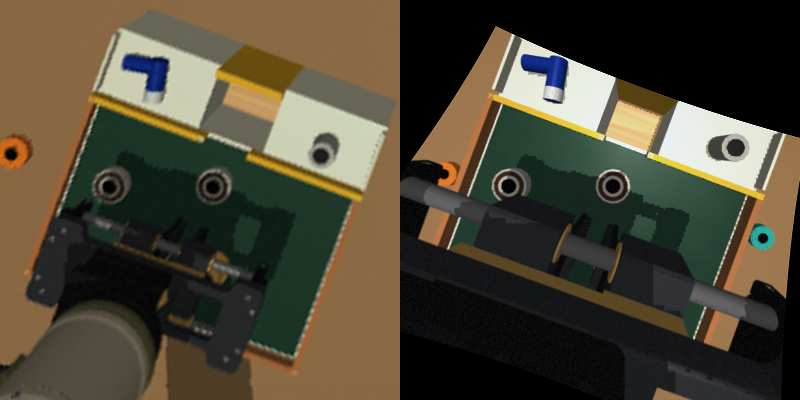

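The bearing is centred before the gate (right half (613,186), gap middle (627,146)), with the fingers in line behind it. I'll go down and push it through.

Call:
arm_command([
  {"slide":[0,0,-0.01],"rot":[0,0,0],"grip":0.16},
  {"slide":[0,0,-0.01],"rot":[0,0,0],"grip":0.16},
  {"slide":[0,0,-0.01],"rot":[0,0,0],"grip":0.16},
  {"slide":[0,0,-0.005],"rot":[0,0,0],"grip":0.16},
  {"slide":[0,0,0],"rot":[0,0,0],"grip":0.16},
  {"slide":[0.0047,-0.0017,0],"rot":[0,0,0],"grip":0.16},
  {"slide":[0.0056,-0.002,0],"rot":[0,0,0],"grip":0.16},
  {"slide":[0.0066,-0.0024,0],"rot":[0,0,0],"grip":0.16},
])

```text
time: 9.5
ee_pos: [0.5783, -0.0684, 0.0898]
eef_rot: [0.985, -0.174, 0.0, 0.0]
ft_force: [-0.5, 0.3, 0.5]
width: 0.0136
grip_force: 0.2
```

Call:
arm_command([
  {"slide":[0.0075,-0.0027,0],"rot":[0,0,0],"grip":0.16},
  {"slide":[0.0075,-0.0027,0],"rot":[0,0,0],"grip":0.16},
  {"slide":[0.0075,-0.0027,0],"rot":[0,0,0],"grip":0.16},
  {"slide":[0.0066,-0.0024,0],"rot":[0,0,0],"grip":0.16},
  {"slide":[0.0056,-0.002,0],"rot":[0,0,0],"grip":0.16},
  {"slide":[0.0047,-0.0017,0],"rot":[0,0,0],"grip":0.16},
  {"slide":[0.0019,-0.0007,0],"rot":[0,0,0],"grip":0.16},
  {"slide":[0,0,0],"rot":[0,0,0],"grip":0.16},
])

```text
time: 10.5
ee_pos: [0.6191, -0.083, 0.0895]
eef_rot: [0.985, -0.174, -0.0, 0.0]
ft_force: [-0.5, -0.5, 0.2]
width: 0.0142
grip_force: 0.0
```

```bash
python3 look.py r5 scene,wrist
```

```text
scene world [ 0.6832 -0.1164] gate [ 0.0539 -0.0101] 0.38
wrist world [ 0.6722 -0.1023] gate [ 0.0388 -0.0006] 0.73
wrist world [0.6064 0.0319] gate [-0.069  0.103] 0.61
10.7 tcp [ 0.6189 -0.083   0.0897] gate [-0.0179 -0.0007] yaw -20.0 [ 0.1  0.2 -0.1]
```

View pics/r5.png

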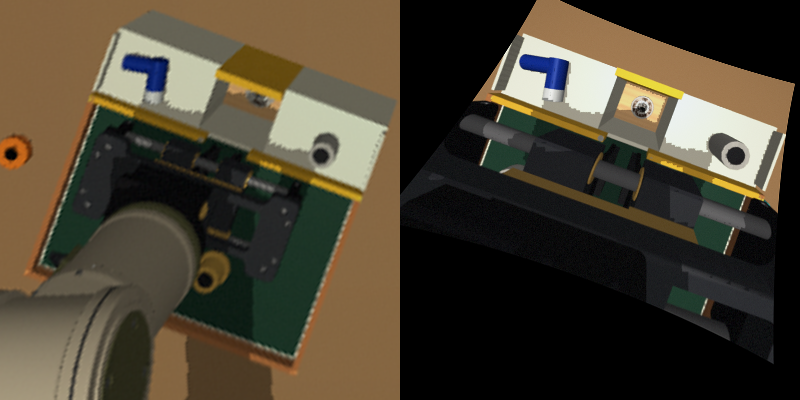

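The first bearing is in the slot (right half (642,106)); the elbow, socket and bush haven't moved. The bearing at world (0.593,0.030) is close to the rim, so I'll move it with the inner face of one open finger, without pinching.

Call:
arm_command([
  {"slide":[-0.0094,0.0034,0],"rot":[0,0,0],"grip":0.16},
  {"slide":[0,0,0.018],"rot":[0,0,0],"grip":0.16},
  {"slide":[0,0,0.022],"rot":[0,0,0],"grip":0.16},
  {"slide":[0,0.02,0],"rot":[0,0,5],"grip":0.7},
  {"slide":[-0.005,0.025,0],"rot":[0,0,5],"grip":0.7},
  {"slide":[-0.005,0.025,0],"rot":[0,0,5],"grip":0.7},
  {"slide":[-0.0063,0.02,0],"rot":[0,0,5],"grip":0.7},
  {"slide":[0,0.0106,0],"rot":[0,0,0],"grip":0.7},
])

```text
time: 11.7
ee_pos: [0.5935, 0.0221, 0.131]
eef_rot: [1.0, 0.0, 0.001, 0.0]
ft_force: [0.1, -0.3, -0.2]
width: 0.0555
grip_force: 0.0
```

Call:
arm_command([
  {"slide":[0,0,0],"rot":[0,0,0],"grip":0.7},
  {"slide":[0,0,0],"rot":[0,0,0],"grip":0.7},
  {"slide":[0,0,0],"rot":[0,0,0],"grip":0.7},
  {"slide":[0,0,0],"rot":[0,0,0],"grip":0.7},
  {"slide":[0,0,0],"rot":[0,0,0],"grip":0.7},
  {"slide":[0,0,0],"rot":[0,0,0],"grip":0.7},
  {"slide":[0,0,0],"rot":[0,0,0],"grip":0.7},
  {"slide":[0,0,0],"rot":[0,0,0],"grip":0.7},
])

```text
time: 12.7
ee_pos: [0.5933, 0.0209, 0.1296]
eef_rot: [1.0, -0.0, 0.0, 0.0]
ft_force: [1.4, -0.2, -0.9]
width: 0.0609
grip_force: 0.0
```

```bash
python3 look.py r6 scene,wrist,side; python3 -c "
import cv2;from h import *;w=eyes.camera('wrist');cv2.imwrite('pics/r6b.png',cv2.hconcat([cv2.imread('pics/r6.png')[:,:400],cv2.resize(np.array(w['pixels'])[::1,:,::-1],(400,400))]))"
```

```text
scene world [0.5965 0.0288] gate [-0.0772  0.0967] 0.49
scene world [ 0.6819 -0.1171] gate [ 0.0529 -0.0112] 0.39
wrist world [0.5925 0.0311] gate [-0.0818  0.0976] 0.7
wrist world [ 0.5295 -0.01  ] gate [-0.127   0.0373] 0.62
wrist world [ 0.665  -0.0674] gate [0.0201 0.0298] 0.57
side world [ 0.5231 -0.004 ] gate [-0.1349  0.0408] 0.62
side world [0.5872 0.0354] gate [-0.0882  0.0998] 0.57
13.0 tcp [0.5933 0.0209 0.1296] gate [-0.0775  0.0882] yaw -0.0 [-0.   0.4  0.4]
```

View pics/r6b.png

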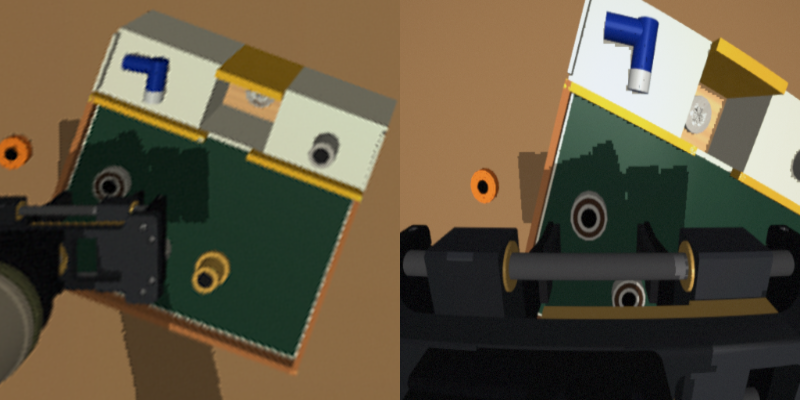

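Call:
arm_command([
  {"slide":[0,0.001,-0.01],"rot":[0,0,0],"grip":0.7},
  {"slide":[0,0,-0.01],"rot":[0,0,0],"grip":0.7},
  {"slide":[0,0,-0.01],"rot":[0,0,0],"grip":0.7},
  {"slide":[0,0,-0.006],"rot":[0,0,0],"grip":0.7},
  {"slide":[0,0,-0.004],"rot":[0,0,0],"grip":0.7},
  {"slide":[0,-0.003,0],"rot":[0,0,0],"grip":0.7},
  {"slide":[0,-0.004,0],"rot":[0,0,0],"grip":0.7},
  {"slide":[0,-0.006,0],"rot":[0,0,0],"grip":0.7},
])

```text
time: 14.05
ee_pos: [0.5935, 0.0086, 0.0899]
eef_rot: [1.0, -0.0, 0.0, 0.0]
ft_force: [0.3, 0.3, 0.1]
width: 0.0611
grip_force: 0.2
```

Call:
arm_command([
  {"slide":[0,-0.008,0],"rot":[0,0,0],"grip":0.7},
  {"slide":[0,-0.009,0],"rot":[0,0,0],"grip":0.7},
  {"slide":[0,-0.01,0],"rot":[0,0,0],"grip":0.7},
  {"slide":[0,-0.01,0],"rot":[0,0,0],"grip":0.7},
  {"slide":[0,-0.01,0],"rot":[0,0,0],"grip":0.7},
  {"slide":[0,-0.01,0],"rot":[0,0,0],"grip":0.7},
  {"slide":[0,-0.008,0],"rot":[0,0,0],"grip":0.7},
  {"slide":[0,-0.005,0],"rot":[0,0,0],"grip":0.7},
])

```text
time: 15.05
ee_pos: [0.5933, -0.0617, 0.0895]
eef_rot: [1.0, -0.0, -0.0, 0.0]
ft_force: [0.6, -0.2, -0.2]
width: 0.0612
grip_force: 0.2
```

```bash
python3 look.py r7 scene,wrist
```

```text
scene world [ 0.5988 -0.0519] gate [-0.0475  0.0217] 0.61
scene world [ 0.68   -0.1169] gate [ 0.0511 -0.0117] 0.52
wrist world [ 0.6659 -0.0864] gate [0.0274 0.0122] 0.72
wrist world [ 0.598  -0.0487] gate [-0.0493  0.0243] 0.69
wrist world [ 0.544  -0.0121] gate [-0.1126  0.0403] 0.58
15.25 tcp [ 0.5933 -0.0609  0.0895] gate [-0.0496  0.0113] yaw -0.0 [ 1.3 -0.2 -0.7]
```

Call:
arm_command([
  {"slide":[0,-0.006,0],"rot":[0,0,0],"grip":0.7},
  {"slide":[0,-0.008,0],"rot":[0,0,0],"grip":0.7},
  {"slide":[0,-0.007,0],"rot":[0,0,0],"grip":0.7},
  {"slide":[0,-0.004,0],"rot":[0,0,0],"grip":0.7},
  {"slide":[0,-0.0015,0],"rot":[0,0,0],"grip":0.7},
  {"slide":[0,0.003,0],"rot":[0,0,0],"grip":0.7},
  {"slide":[0,0.005,0],"rot":[0,0,0],"grip":0.7},
  {"slide":[0,0,0.01],"rot":[0,0,0],"grip":0.7},
])

```text
time: 16.25
ee_pos: [0.5928, -0.0785, 0.0993]
eef_rot: [1.0, 0.001, -0.001, -0.0]
ft_force: [0.7, -0.1, 0.3]
width: 0.0611
grip_force: 0.0
```

Call:
arm_command([
  {"slide":[0,0,0.015],"rot":[0,0,0],"grip":0.7},
  {"slide":[0,0,0.015],"rot":[0,0,0],"grip":0.16},
  {"slide":[-0.006,0.0036,0],"rot":[0,0,-5],"grip":0.16},
  {"slide":[-0.008,0.0047,0],"rot":[0,0,-5],"grip":0.16},
  {"slide":[-0.008,0.0047,0],"rot":[0,0,-5],"grip":0.16},
  {"slide":[-0.0077,0.0046,0],"rot":[0,0,-5],"grip":0.16},
  {"slide":[0,0,0],"rot":[0,0,0],"grip":0.16},
  {"slide":[0,0,0],"rot":[0,0,0],"grip":0.16},
])

```text
time: 17.25
ee_pos: [0.5641, -0.0623, 0.1302]
eef_rot: [0.985, -0.173, 0.0, 0.0]
ft_force: [-0.1, 0.0, 0.7]
width: 0.0143
grip_force: 0.0
```

```bash
python3 look.py r8 scene,wrist
```

```text
scene world [ 0.5939 -0.0759] gate [-0.0439 -0.0025] 0.75
scene world [ 0.6813 -0.1187] gate [ 0.0529 -0.0129] 0.56
wrist world [ 0.5925 -0.0745] gate [-0.0456 -0.0017] 0.9
wrist world [ 0.6565 -0.0949] gate [0.0215 0.001 ] 0.82
17.45 tcp [ 0.5638 -0.0622  0.1296] gate [-0.0768  0.    ] yaw -20.0 [ 0.4  0.  -0.8]
```

Call:
arm_command([
  {"slide":[-0.0014,0.0005,-0.012],"rot":[0,0,0],"grip":0.16},
  {"slide":[0,0,-0.012],"rot":[0,0,0],"grip":0.16},
  {"slide":[0,0,-0.01],"rot":[0,0,0],"grip":0.16},
  {"slide":[0,0,-0.006],"rot":[0,0,0],"grip":0.16},
  {"slide":[0,0,0],"rot":[0,0,0],"grip":0.16},
  {"slide":[0.0047,-0.0017,0],"rot":[0,0,0],"grip":0.16},
  {"slide":[0.0047,-0.0017,0],"rot":[0,0,0],"grip":0.16},
  {"slide":[0.0066,-0.0024,0],"rot":[0,0,0],"grip":0.16},
])

```text
time: 18.45
ee_pos: [0.5788, -0.0675, 0.0898]
eef_rot: [0.985, -0.174, 0.0, 0.0]
ft_force: [-0.0, 0.7, 0.1]
width: 0.0139
grip_force: 0.2
```

Call:
arm_command([
  {"slide":[0.0075,-0.0027,0],"rot":[0,0,0],"grip":0.16},
  {"slide":[0.0075,-0.0027,0],"rot":[0,0,0],"grip":0.16},
  {"slide":[0.0075,-0.0027,0],"rot":[0,0,0],"grip":0.16},
  {"slide":[0.0066,-0.0024,0],"rot":[0,0,0],"grip":0.16},
  {"slide":[0.0056,-0.002,0],"rot":[0,0,0],"grip":0.16},
  {"slide":[0.0047,-0.0017,0],"rot":[0,0,0],"grip":0.16},
  {"slide":[0.0019,-0.0007,0],"rot":[0,0,0],"grip":0.16},
  {"slide":[0,0,0],"rot":[0,0,0],"grip":0.16},
])

```text
time: 19.45
ee_pos: [0.6195, -0.0821, 0.0895]
eef_rot: [0.985, -0.174, -0.0, 0.0]
ft_force: [0.2, -1.3, 0.1]
width: 0.0142
grip_force: 0.0
```

```bash
python3 look.py r9 scene,wrist
```

```text
scene world [ 0.6768 -0.1111] gate [ 0.0461 -0.0073] 0.55
wrist world [ 0.6625 -0.0972] gate [0.0279 0.0009] 0.96
wrist world [ 0.6791 -0.1037] gate [0.0457 0.0004] 0.82
19.65 tcp [ 0.6194 -0.0821  0.0896] gate [-0.0178  0.0003] yaw -20.0 [-0.1  0.6 -0.8]
```

View pics/r9.png

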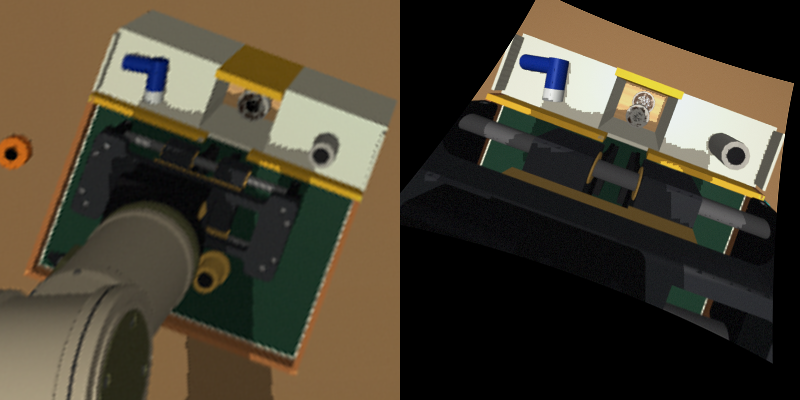

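Both bearings lie in the slot (right half (643,101) and (636,116)). Now the last one, at world (0.527,-0.0105).

Call:
arm_command([
  {"slide":[-0.0094,0.0034,0],"rot":[0,0,0],"grip":0.16},
  {"slide":[0,0,0.018],"rot":[0,0,0],"grip":0.16},
  {"slide":[0,0,0.022],"rot":[0,0,0],"grip":0.16},
  {"slide":[-0.027,0.023,0],"rot":[0,0,-6],"grip":0.16},
  {"slide":[-0.03,0.026,0],"rot":[0,0,-6],"grip":0.16},
  {"slide":[-0.03,0.026,0],"rot":[0,0,-6],"grip":0.16},
  {"slide":[-0.0206,0.0172,0],"rot":[0,0,-5.8],"grip":0.16},
  {"slide":[0,0,0],"rot":[0,0,0],"grip":0.16},
])

```text
time: 20.65
ee_pos: [0.5021, 0.0148, 0.1311]
eef_rot: [0.928, -0.372, 0.001, -0.0]
ft_force: [0.5, -0.5, 0.3]
width: 0.0141
grip_force: 0.0
```

```bash
python3 look.py r10 scene,wrist,side
```

```text
scene world [ 0.5261 -0.0057] gate [-0.1316  0.0402] 0.7
scene world [ 0.6118 -0.0849] gate [-0.0239 -0.0049] 0.69
scene world [ 0.6734 -0.1111] gate [ 0.0428 -0.0085] 0.46
wrist world [ 0.5266 -0.0085] gate [-0.1301  0.0377] 0.87
wrist world [ 0.5478 -0.0308] gate [-0.1026  0.024 ] 0.35
side world [ 0.5194 -0.0015] gate [-0.1393  0.0419] 0.73
20.95 tcp [0.503  0.0128 0.1297] gate [-0.1596  0.0497] yaw -43.8 [-0.3 -0.5  0.3]
```

Run:
```python
import cv2,numpy as np
im=cv2.imread("pics/r10.png"); 
# gate (-24,-5): world (.6118,-.0849) -> px
def px(x,y): return int(200-(y+.06)*1000),int(200-(x-.58)*1000)
for k,o in (("scene",0),("wrist",400),("side",800)):
    for n,(x,y) in {"susp":(.6118,-.0849),"B":(.527,-.0105),"empty":(.57,.0)}.items():
        u,v=px(x,y); c=im[v-16:v+17,o+u-16:o+u+17].reshape(-1,3).astype(int); g=(c[:,1]>c[:,2]+8)
        print(k,n,(u,v),c.mean(0).round(),"green",g.mean().round(2), "dark",(c.max(1)<15).mean().round(2),"bright",(c.min(1)>90).mean().round(2))
```

```text
scene susp (224, 168) [40. 54. 30.] green 1.0 dark 0.0 bright 0.0
scene B (150, 252) [53. 61. 64.] green 0.08 dark 0.09 bright 0.18
scene empty (140, 210) [37. 51. 27.] green 1.0 dark 0.0 bright 0.0
wrist susp (224, 168) [39. 46. 34.] green 0.27 dark 0.73 bright 0.26
wrist B (150, 252) [130. 141. 145.] green 0.15 dark 0.0 bright 0.62
wrist empty (140, 210) [137. 165. 118.] green 1.0 dark 0.0 bright 0.99
side susp (224, 168) [36. 55. 65.] green 0.01 dark 0.0 bright 0.04
side B (150, 252) [40. 48. 49.] green 0.05 dark 0.0 bright 0.0
side empty (140, 210) [37. 52. 34.] green 1.0 dark 0.0 bright 0.0
```

That extra detection is false: the patch is plain green. I'll push the last bearing.

Call:
arm_command([
  {"slide":[0,0,-0.012],"rot":[0,0,0],"grip":0.16},
  {"slide":[0,0,-0.012],"rot":[0,0,0],"grip":0.16},
  {"slide":[0,0,-0.01],"rot":[0,0,0],"grip":0.16},
  {"slide":[0,0,-0.006],"rot":[0,0,0],"grip":0.16},
  {"slide":[0,0,0],"rot":[0,0,0],"grip":0.16},
  {"slide":[0.003,-0.003,0],"rot":[0,0,0],"grip":0.16},
  {"slide":[0.004,-0.004,0],"rot":[0,0,0],"grip":0.16},
  {"slide":[0.0055,-0.005,0],"rot":[0,0,0],"grip":0.16},
])

```text
time: 21.95
ee_pos: [0.5155, 0.001, 0.0899]
eef_rot: [0.928, -0.373, 0.0, -0.0]
ft_force: [-0.5, -0.3, 0.1]
width: 0.0138
grip_force: 0.2
```

Call:
arm_command([
  {"slide":[0.0065,-0.006,0],"rot":[0,0,0],"grip":0.16},
  {"slide":[0.007,-0.0068,0],"rot":[0,0,0],"grip":0.16},
  {"slide":[0.0075,-0.0072,0],"rot":[0,0,0],"grip":0.16},
  {"slide":[0.0075,-0.0072,0],"rot":[0,0,0],"grip":0.16},
  {"slide":[0.0075,-0.0072,0],"rot":[0,0,0],"grip":0.16},
  {"slide":[0.007,-0.0068,0],"rot":[0,0,0],"grip":0.16},
  {"slide":[0.005,-0.0048,0],"rot":[0,0,0],"grip":0.16},
  {"slide":[0.003,-0.003,0],"rot":[0,0,0],"grip":0.16},
])

```text
time: 22.95
ee_pos: [0.5663, -0.0479, 0.0895]
eef_rot: [0.928, -0.373, -0.0, 0.0]
ft_force: [0.8, 0.1, 0.0]
width: 0.0141
grip_force: 0.2
```

```bash
python3 look.py r11 scene,wrist
```

```text
scene world [ 0.6763 -0.1111] gate [ 0.0456 -0.0074] 0.71
scene world [ 0.5874 -0.066 ] gate [-0.0534  0.0045] 0.63
wrist world [ 0.6429 -0.0943] gate [ 0.0084 -0.003 ] 0.96
wrist world [ 0.5854 -0.0654] gate [-0.0555  0.0044] 0.66
wrist world [ 0.6563 -0.1016] gate [ 0.0236 -0.0054] 0.58
23.15 tcp [ 0.5659 -0.0474  0.0895] gate [-0.0799  0.0146] yaw -43.8 [-0.8  0.3 -0.4]
```

Call:
arm_command([
  {"slide":[0.0035,-0.0034,0],"rot":[0,0,0],"grip":0.16},
  {"slide":[0.0033,-0.0032,0],"rot":[0,0,0],"grip":0.16},
  {"slide":[0,0,0],"rot":[0,0,0],"grip":0.16},
  {"slide":[-0.003,0.003,0],"rot":[0,0,0],"grip":0.16},
  {"slide":[-0.0042,0.0039,0],"rot":[0,0,0],"grip":0.16},
  {"slide":[0,0,0.01],"rot":[0,0,0],"grip":0.16},
  {"slide":[0,0,0.015],"rot":[0,0,0],"grip":0.16},
  {"slide":[0,0,0.015],"rot":[0,0,0],"grip":0.16},
])

```text
time: 24.15
ee_pos: [0.566, -0.0474, 0.1312]
eef_rot: [0.928, -0.373, 0.001, -0.0]
ft_force: [0.1, 0.5, 0.6]
width: 0.014
grip_force: 0.0
```

Call:
arm_command([
  {"slide":[-0.002,-0.004,0],"rot":[0,0,6],"grip":0.16},
  {"slide":[-0.002,-0.004,0],"rot":[0,0,6],"grip":0.16},
  {"slide":[-0.0017,-0.0052,0],"rot":[0,0,6],"grip":0.16},
  {"slide":[0,0,0],"rot":[0,0,5.8],"grip":0.16},
  {"slide":[0,0,0],"rot":[0,0,0],"grip":0.16},
  {"slide":[0,0,0],"rot":[0,0,0],"grip":0.16},
  {"slide":[0,0,0],"rot":[0,0,0],"grip":0.16},
  {"slide":[0,0,0],"rot":[0,0,0],"grip":0.16},
])

```text
time: 25.15
ee_pos: [0.5599, -0.0604, 0.1296]
eef_rot: [0.985, -0.174, 0.0, 0.0]
ft_force: [0.0, 0.6, -0.6]
width: 0.0141
grip_force: 0.0
```

```bash
python3 look.py r12 scene,wrist
```

```text
scene world [ 0.5895 -0.0699] gate [-0.05    0.0015] 0.76
scene world [ 0.6729 -0.1155] gate [ 0.0439 -0.0128] 0.62
wrist world [ 0.6474 -0.0917] gate [0.0118 0.0009] 0.93
wrist world [ 0.5914 -0.0718] gate [-0.0476  0.0005] 0.77
wrist world [ 0.6612 -0.0973] gate [0.0267 0.0004] 0.62
25.35 tcp [ 0.5599 -0.0605  0.1296] gate [-0.0811  0.0003] yaw -20.0 [0.1 0.5 0.3]
```

Call:
arm_command([
  {"slide":[0,0,-0.012],"rot":[0,0,0],"grip":0.16},
  {"slide":[0,0,-0.012],"rot":[0,0,0],"grip":0.16},
  {"slide":[0,0,-0.01],"rot":[0,0,0],"grip":0.16},
  {"slide":[0,0,-0.006],"rot":[0,0,0],"grip":0.16},
  {"slide":[0,0,0],"rot":[0,0,0],"grip":0.16},
  {"slide":[0.0047,-0.0017,0],"rot":[0,0,0],"grip":0.16},
  {"slide":[0.0056,-0.002,0],"rot":[0,0,0],"grip":0.16},
  {"slide":[0.0066,-0.0024,0],"rot":[0,0,0],"grip":0.16},
])

```text
time: 26.35
ee_pos: [0.5774, -0.0668, 0.0898]
eef_rot: [0.985, -0.174, 0.0, 0.0]
ft_force: [-0.2, 1.3, 0.5]
width: 0.0139
grip_force: 0.3
```

Call:
arm_command([
  {"slide":[0.0075,-0.0027,0],"rot":[0,0,0],"grip":0.16},
  {"slide":[0.0075,-0.0027,0],"rot":[0,0,0],"grip":0.16},
  {"slide":[0.0075,-0.0027,0],"rot":[0,0,0],"grip":0.16},
  {"slide":[0.0075,-0.0027,0],"rot":[0,0,0],"grip":0.16},
  {"slide":[0.0056,-0.002,0],"rot":[0,0,0],"grip":0.16},
  {"slide":[0.0047,-0.0017,0],"rot":[0,0,0],"grip":0.16},
  {"slide":[0.0025,-0.0009,0],"rot":[0,0,0],"grip":0.16},
  {"slide":[0,0,0],"rot":[0,0,0],"grip":0.16},
])

```text
time: 27.35
ee_pos: [0.6197, -0.082, 0.0896]
eef_rot: [0.985, -0.174, 0.0, 0.0]
ft_force: [-0.1, 0.7, 0.7]
width: 0.0143
grip_force: 0.0
```

Call:
arm_command([
  {"slide":[-0.0094,0.0034,0],"rot":[0,0,0],"grip":0.16},
  {"slide":[0,0,0.02],"rot":[0,0,0],"grip":0.16},
  {"slide":[0,0,0.03],"rot":[0,0,0],"grip":0.16},
  {"slide":[-0.02,0,0.04],"rot":[0,0,0],"grip":0.16},
  {"slide":[-0.03,-0.02,0.03],"rot":[0,0,0],"grip":0.16},
  {"slide":[-0.03,-0.02,0.01],"rot":[0,0,0],"grip":0.16},
  {"slide":[-0.02,0,0],"rot":[0,0,0],"grip":0.16},
  {"slide":[0,0,0],"rot":[0,0,0],"grip":0.16},
])

```text
time: 28.35
ee_pos: [0.5098, -0.1189, 0.2215]
eef_rot: [0.985, -0.174, 0.001, 0.0]
ft_force: [-0.7, 0.4, -0.3]
width: 0.0139
grip_force: 0.0
```

```bash
python3 look.py r13 scene,wrist
```

```text
scene world [ 0.6757 -0.1114] gate [ 0.0451 -0.008 ] 0.46
wrist world [ 0.659 -0.111] gate [ 0.0293 -0.0133] 0.98
wrist world [ 0.6383 -0.1016] gate [ 0.0067 -0.0115] 0.75
wrist world [ 0.6443 -0.1191] gate [ 0.0183 -0.026 ] 0.47
wrist world [ 0.7061 -0.0032] gate [0.0367 0.1042] 0.34
28.55 tcp [ 0.5109 -0.1181  0.2198] gate [-0.1074 -0.0706] yaw -20.0 [ 0.5 -1.7 -0.8]
```

View pics/r13.png

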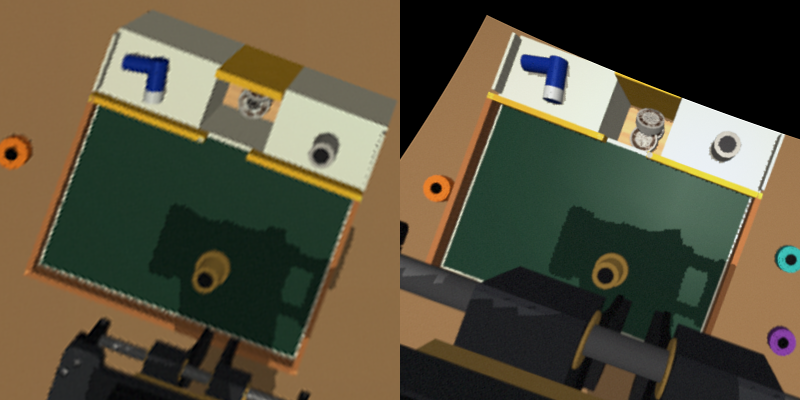

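All three bearings are in the slot (right half about (650,125)). The deck is clear except for the bush, which still stands at (610,270). The elbow, socket and look-alikes haven't moved.

```bash
python3 -c "
from bench import order; print(order.close_job())"
```

```text
the job is handed in; nothing more can be done
None
```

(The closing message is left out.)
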